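# Set the laminator's thickness dial and start it

### The job

The craft table's laminator has to be set for a fresh batch of pouches: with a fingertip against the side of the dial's pointer, turn it clockwise click by click to its fourth setting after off (the fourth dot), without turning it past that setting, and let it rest in that click. Then press the start button down and let it come back up. Push and press only: do not pinch the pointer, and do not shift the pencil pot, glue bottle, wooden stamp or eraser standing around.

Things in the scene. Friction and masses are not known exactly. Their poses are not given: they have to be found in the camera images.
- laminator: White A4 pouch laminator, fixed: 150 (x) by 370 (y) by 75 mm high, flat top; origin at the centre of its underside on the table; its front faces -x of its own frame, y to the left seen from the front, z up. The dial's vertical axis is at (0, -100) mm and the start button at (0, +110) mm in its x, y.
- dial_axis (a point): On the dial's axis, at the top of the dial's hub, 30 mm above the laminator's top. The black dial is a 44 mm disc (top 14 mm above the laminator's top) on a 64 mm grey plate (4 mm thick), with a 30 mm hub rising to 30 mm and one pointer.
- pointer_tip (a point): Top of the pointer's outer end, 52 mm from the dial axis. The pointer is one upright black bar, white line on top, 16 mm thick, from the axis out to 52 mm, its side faces vertical from 8 to 30 mm above the laminator's top (beyond 32 mm radius there is only the flat laminator top beneath it). At off it points along the laminator's +y.
- dial (a joint): Dial turn in rad, clockwise from above. 0 = off (end stop, printed dash), then clicks at 0.6, 1.2, 1.8, 2.4 and 3.0 (end stop), each with a printed dot at 60 mm radius, growing. Wanted: the fourth, 2.4. Starts at 0, 0.6 or 1.2. Sprung detents: about 0.08 N m (2 N at the pointer) to pass the ridge halfway between clicks; then it jumps to the next click by itself, and let go it settles in the nearest.
- pointer_rear_face: The trailing side of the pointer: 4 mm skin, 38 mm long, 22 mm high, the side to push for clockwise turning; origin at its middle, 33 mm from the dial axis and 19 mm above the laminator's top.
- pointer_lead_face: The leading side of the pointer, alike, on the other flank. Loading both sides at once counts as pinching.
- start (a joint): Travel of the start button in m: 0 = up, 0.006 = fully down (4 N); springs back.
- start_top (a point): Centre of the top of the round start button (grey, 30 mm across) in a grey housing, on the laminator's top to the left of the dial seen from the front. It moves straight down when pressed.
- pencil_pot: Cardboard pot, 72 mm across, 100 mm high, pencils standing up to 142 mm; loose, left of the laminator. Origin: centre of its underside. Leave alone.
- glue_bottle: White glue bottle, 40 mm across, 110 mm high; loose, right of the laminator. Origin: centre of its underside. Leave alone.
- leaf_stamp: Wooden stamp, 40 mm square, 45 mm high with its grip; loose on the laminator's top between dial and button. Origin: centre of its underside. Leave alone.
- eraser: Dark eraser 22 by 50 by 13 mm, loose on the table in front of the laminator. Origin: centre of its underside. Leave alone.

How it is judged (in metres and radians):
On the way, in this order (a step that is already met when the one before it is completed fails the run):
1. the dial rests in its fourth click (value of joint dial between 2.25 and 2.55 rad and velocity of joint dial between -0.2 and 0.2 rad/s), for 0.2 s.
2. the start button is pressed down (value of joint start above 0.0035 m), for 0.05 s.
At the end, for the whole second after the job is handed in: The dial rests at its fourth click (2.4 rad, within 0.15), the start button has been pressed at least 3.5 mm after that and is up again (under 1.5 mm), and the four loose things stand within 30 mm of where they were (value of joint dial between 2.25 and 2.55 rad and velocity of joint dial between -0.1 and 0.1 rad/s and value of joint start below 0.0015 m and distance of each of pencil_pot, glue_bottle, leaf_stamp, eraser from where it was at the start of the episode below 0.03 m); the robot touches nothing.
It fails at once if the dial is turned past the fourth click, over the ridge to the fifth (beyond 2.72 rad) (value of joint dial above 2.72 rad).
It fails at once if start is pressed while the dial is not in the fourth click (value of joint start above 0.0035 m and not (value of joint dial between 2.25 and 2.55 rad)).
It fails at once if the pointer is pinched: both its sides loaded at once by more than 1.5 N (contact force between the fingers and pointer_rear_face above 1.5 N and contact force between the fingers and pointer_lead_face above 1.5 N).
It fails at once if a loose thing is shifted or lifted by more than 30 mm (not (distance of pencil_pot from where it was at the start of the episode below 0.03 m) or not (distance of glue_bottle from where it was at the start of the episode below 0.03 m) or not (distance of leaf_stamp from where it was at the start of the episode below 0.03 m) or not (distance of eraser from where it was at the start of the episode below 0.03 m)).
It also fails if it takes over 61 s, if anything falls off the work surface, if the arm or the gripper's body presses on something with over 40 N, if the wrist force passes 120 N, or if a joint passes its speed limit or range.

### The arm

A 6-joint arm with a two-finger parallel gripper is mounted at the origin on the work surface. World frame = base frame: x ahead of the robot, y to its left, z up, the work surface at z = 0. Lengths are in mm, angles in rad, forces in N, time in s.
With the tool pointing down it reaches from about 425 to 1125 mm from the base axis. Payload 14.9 kg.
Tool frame: the origin (TCP) lies midway between the tips of the shut fingers; the grasp point (between the pads) lies 19 mm behind it; z points along the fingers, x is the direction in which the jaws open and shut, and the axes are right-handed (so a half turn about z gives the same grasp; the last joint's range is limited). The gripper opens to 91 mm and grips with 3 to 60 N. Pads are 32 mm wide; open, the fingers measure 118 mm over their backs; the gripper's body (76 mm by 178 mm) begins 60 mm behind the grasp point.
Start: joints at [1.307, 0.379, 1.734, -0, 1.028, -0.033], TCP at [160.136, 681.45, 213.932] pointing down, gripper open.
Joint ranges: [-2.77, 2.77], [-0.74, 2.19], [0, 2.66], [-1.06, 4.2], [0.31, 2.87], [-3.08, 3.08]. Speed limits (rad/s): [1.89, 1.89, 2.39, 3.14, 3.14, 3.14].

### API

Orientations are given as a unit quaternion [w, x, y, z].
In Python, from bench import r, read_camera, nets gives the robot as it stands.
- The arm moves only by the shell command python3 -m pendant 'ROWS' [FORCE]. ROWS is JSON, one flat list of numbers, 7 for each row, row after row: the opening, from 0 (shut) to 1 (fully open), then the shift along the tool's x, y, z in mm, then the turn, a rotation vector about the tool's x, y, z in degrees. A call has 1 to 5 rows; each row is the pose to reach, as a shift and turn from the pose commanded when the call began, along the tool's axes at that moment; what a row does not reach only later rows make up. A row lasts 1/10 s, in which the tool goes at most 50 mm and 8.59 degrees, less where a joint would pass 70% of its speed; a pose out of reach is approached as far as the arm can. A call with a gripper value outside its range is refused whole. The fingers move at their own pace and stop on an object; FORCE is the grip in N (left out, the last holds). Time passes only in rows, so rows that repeat a pose let the fingers close. It gives the time, the measured TCP pose, the force and the opening at its end, in the units of the state.
- r.sense(): the state, without advancing time (a new reading comes with each control period).
- read_camera(name): name is "scene" or "top"; returns a dict with "image" (480x640x3 uint8, blue, green, red), "depth" (480x640 float32, mm along the optical axis (not along the pixel's ray), 0 where there is no reading), "intrinsics" (3x3 intrinsics, pixels), "origin" and "orientation" of the camera in the world. Camera axes: x right, y down, z forward; pixel columns grow to the right and rows downward; lengths in mm; the calibration is good to about 2 mm. A picture is of the moment at which its call begins.
- r.finish_job(): hands the job in, once; it reports no verdict.
Trained networks look in a picture, given as the dict that the camera call returned (one of the last four; its "shot" number tells which), for a name from the list of things; names that differ only in an ending like _2 or _b are one class to them, and where a whole thing is asked for, a point or a joint stands for the part that bears it (a point fixed in the world has none). Each returns a list of dicts, best first, with "p" (0 to 1); they miss things now and then, are a little off and sometimes report something else, mostly with a low value. They report only what shows in the picture. A call takes as long as a camera call.
- nets.regions_of(picture, target): "pixels" (480x640 bool, what is visible of it) and "pixel" ([row, column] in pixels, amid what is visible of it).
The state is a dict: "t": time; "qpos": joint angles; "qd": joint speeds; "tau": joint torques, N m; "tcp_pos": TCP position; "tcp_rot": TCP orientation; "force": force on the tool from outside, world axes, zero at the start; "moment": the same for the moment, N m; "finger_gap": opening from 0.0 (shut) to 1.0 (fully open).
Only numpy, scipy, OpenCV 4.12 (cv2) and the standard library are available. Lean on these libraries where they do the work, as an engineer would, in place of code of your own. Each camera call takes 0.05 s, during which the arm holds its last target. There are 200 camera calls.

## Working session

There is one attempt and no reset: what is moved stays moved. The work goes in short steps, Python scripts to look and compute and a shell command to move; the robot and the scene stay as the last step left them, time stands still between calls to the robot, and variables do not carry over. Pictures are saved under pics/ and viewed, about 8 in all and at most 12, crops included, and the job is handed in when it is done.

```bash
ls; mkdir -p pics; cat > h.py <<'E'
import numpy as np, cv2
from scipy.spatial.transform import Rotation as R
from bench import r, read_camera, nets
def rot(q): return R.from_quat([q[1],q[2],q[3],q[0]])
def world(c,px,z=None):
    """px [[row,col]]; depth-based or plane-z based world points"""
    px=np.atleast_2d(px).astype(float); K=np.array(c["intrinsics"])
    d=np.c_[(px[:,1]-K[0,2])/K[0,0],(px[:,0]-K[1,2])/K[1,1],np.ones(len(px))]
    o=np.array(c["origin"]); w=rot(c["orientation"]).apply(d)
    if z is None:
        s=c["depth"][px[:,0].astype(int),px[:,1].astype(int)]
    else: s=(z-o[2])/w[:,2]
    return o+w*np.array(s)[:,None]
def totool(p):
    s=r.sense(); return rot(s["tcp_rot"]).inv().apply(np.array(p)-np.array(s["tcp_pos"]))
E
python3 - <<'E'
from h import *
s=r.sense(); print(s["t"],s["tcp_pos"],s["tcp_rot"],s["finger_gap"])
for n in("top","scene"):
    c=read_camera(n); cv2.imwrite(f"pics/{n}0.png",c["image"]); print(n,np.round(c["origin"]),np.round(c["orientation"],3),np.array(c["intrinsics"])[0,0])
    for t in("laminator","dial_axis","pointer_tip","start_top","pencil_pot","glue_bottle","leaf_stamp","eraser"):
        for g in nets.regions_of(c,t)[:2]:
            m=np.argwhere(g["pixels"]); w=world(c,m); w=w[c["depth"][m[:,0],m[:,1]]>0]
            print(t,round(g["p"],2),g["pixel"],len(m),np.round(np.median(w,0)),np.round(np.percentile(w,[2,98],axis=0)).tolist())
E
```

```text
pics
0.0 [160.02778703 681.04299664 213.27349931] [ 3.29740654e-04  7.83821463e-01  6.20985989e-01 -4.53886184e-04] 1.0011383614882843
top [404.   4. 862.] [-0.069  0.709 -0.699  0.06 ] 448.8544506824669
laminator 0.7 [242.0, 302.6] 16855 [548.  30.  75.] [[451.0, -134.0, 35.0], [653.0, 211.0, 104.0]]
dial_axis 0.95 [251.2, 346.5] 718 [534. -50. 104.] [[509.0, -77.0, 78.0], [567.0, -23.0, 108.0]]
pointer_tip 0.82 [249.3, 347.7] 687 [533. -50. 104.] [[509.0, -76.0, 79.0], [564.0, -24.0, 108.0]]
start_top 0.58 [249.5, 344.8] 656 [533. -50. 104.] [[509.0, -77.0, 87.0], [565.0, -26.0, 108.0]]
start_top 0.49 [278.4, 439.8] 618 [ 491. -211.   73.] [[475.0, -256.0, -1.0], [512.0, -199.0, 111.0]]
pencil_pot 0.61 [192.4, 159.4] 2065 [649. 292.  71.] [[612.0, 261.0, 4.0], [681.0, 329.0, 140.0]]
glue_bottle 0.58 [277.0, 439.0] 591 [ 491. -210.   74.] [[475.0, -229.0, 3.0], [512.0, -199.0, 112.0]]
leaf_stamp 0.62 [203.3, 286.6] 526 [609.  57.  93.] [[592.0, 38.0, 79.0], [634.0, 78.0, 121.0]]
eraser 0.56 [304.3, 286.0] 314 [438.  69.  13.] [[425.0, 45.0, 3.0], [449.0, 93.0, 16.0]]
scene [1030.  2
[... 234 characters left out ...]
571.0, -21.0, 108.0]]
pointer_tip 0.69 [224.3, 278.4] 516 [542. -47. 105.] [[514.0, -75.0, 85.0], [571.0, -22.0, 108.0]]
start_top 0.64 [278.3, 371.3] 251 [591. 144.  98.] [[575.0, 131.0, 88.0], [601.0, 157.0, 100.0]]
pencil_pot 0.8 [344.9, 455.1] 3252 [662. 295.  74.] [[614.0, 262.0, 7.0], [683.0, 327.0, 139.0]]
glue_bottle 0.56 [207.2, 212.3] 765 [ 503. -211.   62.] [[485.0, -230.0, 8.0], [513.0, -199.0, 112.0]]
leaf_stamp 0.89 [276.8, 318.2] 677 [621.  61.  94.] [[600.0, 36.0, 79.0], [637.0, 80.0, 121.0]]
leaf_stamp 0.19 [235.6, 276.3] 50 [560. -40. 102.] [[544.0, -55.0, 90.0], [572.0, -30.0, 107.0]]
eraser 0.58 [233.8, 358.4] 94 [434.  76.  14.] [[427.0, 53.0, 12.0], [444.0, 94.0, 16.0]]
```

```bash
python3 - <<'E'
from h import *
c=read_camera("top")
im=c["image"]; cv2.imwrite("pics/topcrop.png",cv2.resize(im[150:330,130:480],None,fx=2.2,fy=2.2,interpolation=cv2.INTER_CUBIC))
P=[]
for n in ("top","scene"):
    c=read_camera(n)
    m=np.argwhere(c["depth"]>0); w=world(c,m)
    k=(abs(w[:,2]-75)<5)&(w[:,0]>430)&(w[:,0]<690)&(w[:,1]>-170)&(w[:,1]<245)
    m8=np.zeros(c["depth"].shape,np.uint8); m8[m[k,0],m[k,1]]=1
    nl,l,st,_=cv2.connectedComponentsWithStats(cv2.morphologyEx(m8,cv2.MORPH_OPEN,np.ones((3,3))))
    b=1+np.argmax(st[1:,4]); q=world(c,np.argwhere(l==b))
    R_=cv2.minAreaRect(q[:,:2].astype(np.float32)); print(n,R_,np.median(q[:,2]))
    k=(w[:,2]>99)&(w[:,2]<112)&(np.hypot(w[:,0]-540,w[:,1]+45)<70)
    print("ptr rect",cv2.minAreaRect(w[k,:2].astype(np.float32)),np.round(cv2.boxPoints(cv2.minAreaRect(w[k,:2].astype(np.float32)))).tolist())
E
```

```text
top ((556.63916015625, 37.858642578125), (367.91680908203125, 148.32530212402344), 73.4909439086914) 75.03529470818523
ptr rect ((542.0765380859375, -45.64155197143555), (65.48310089111328, 29.33307647705078), 42.12045669555664) [[508.0, -57.0], [528.0, -78.0], [576.0, -35.0], [557.0, -13.0]]
scene ((556.7071533203125, 37.43890380859375), (369.0328063964844, 149.4407501220703), 73.43071746826172) 76.07695197793714
ptr rect ((543.1947021484375, -47.2643928527832), (67.07891845703125, 28.199779510498047), 36.96604919433594) [[508.0, -56.0], [525.0, -79.0], [578.0, -38.0], [562.0, -16.0]]
```

View pics/topcrop.png

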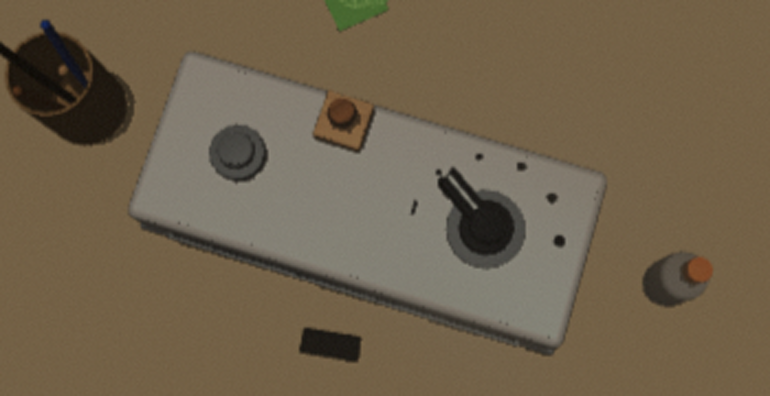

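The dial is at click 1: the hub is at crop (486,225) and the pointer end at (445,178). The laminator's yaw is about -16.6°. The dots run clockwise from the pointer to the fifth at (559,240). Next I'll compute the waypoints.

```bash
cat >> h.py <<'E'
YAW=np.deg2rad(-16.54); O=np.array([556.7,37.6])
ex=np.array([np.cos(YAW),np.sin(YAW)]); ey=np.array([-np.sin(YAW),np.cos(YAW)])
A=O-100*ey; B=O+110*ey
def u(a): return np.array([np.cos(a),np.sin(a)])
def centre(phi,gap=0,rho=38):
    th=np.pi/2+YAW-phi; et=u(th+np.pi/2)
    X=rot(r.sense()["tcp_rot"]).as_matrix()[:2,:2]
    h=13.5*abs(et@X[:,0])+16*abs(et@X[:,1])
    return A+rho*u(th)+(8+h+gap)*et
def ptr():
    """dial angle from the top view"""
    out=[]
    for n in("top","scene"):
        c=read_camera(n); m=np.argwhere(c["depth"]>0); w=world(c,m); d=w[:,:2]-A; q=np.hypot(*d.T)
        k=(w[:,2]>98)&(w[:,2]<110)&(q>22)&(q<54); 
        if k.sum()>5:
            v=np.median(d[k],0); out.append((n,int(k.sum()),round(float((np.pi/2+YAW-np.arctan2(v[1],v[0]))),2)))
    return out
E
python3 - <<'E'
from h import *
print("A",A,"B",B,"dial",ptr())
for ph,g in((.6,15),(.6,0),(.95,0),(1.2,0),(1.55,0),(1.8,0),(2.15,0),(2.2,0),(2.25,0)):
    p=centre(ph,g); print(ph,g,np.round(p),np.round(totool([*p,93])))
print("B",np.round(totool([*B,110])))
E
```

```text
A [528.23153421 -58.26212211] B [588.01531237 143.04833432] dial [('top', 166, 0.56), ('scene', 146, 0.6)]
0.6 15 [530.  -0.] [-579.  516.  121.]
0.6 0 [539. -12.] [-588.  528.  121.]
0.95 0 [555. -19.] [-592.  545.  121.]
1.2 0 [564. -29.] [-600.  556.  121.]
1.55 0 [571. -47.] [-615.  566.  121.]
1.8 0 [574. -55.] [-622.  571.  121.]
2.15 0 [574. -69.] [-636.  575.  121.]
2.2 0 [574. -71.] [-638.  575.  121.]
2.25 0 [573. -73.] [-640.  575.  121.]
B [-426.  540.  104.]
```

```bash
python3 -m pendant '[0,-34,30,0,0,0,0, 0,-68,60,0,0,0,0, 0,-102,91,0,0,0,0, 0,-136,121,0,0,0,0, 0,-170,151,0,0,0,0]' 20
python3 -m pendant '[0,-34,30,0,0,0,0, 0,-68,60,0,0,0,0, 0,-102,91,0,0,0,0, 0,-136,121,0,0,0,0, 0,-170,151,0,0,0,0]'
python3 -m pendant '[0,-34,30,0,0,0,0, 0,-68,60,0,0,0,0, 0,-102,91,0,0,0,0, 0,-136,121,0,0,0,0, 0,-170,151,0,0,0,0]'
python3 -m pendant '[0,-34,31,0,0,0,0, 0,-69,63,0,0,0,0, 0,-69,63,0,0,0,0, 0,-69,63,0,0,0,0]'
python3 - <<'E'
from h import *
s=r.sense(); print(s["t"],s["tcp_pos"],s["tcp_rot"],s["force"],s["finger_gap"])
c=centre(.6,15); print(totool([*c,93])); print(ptr())
E
```

```text
t: 1.65
tcp_pos: [268.8, 479.8, 214.0]
tcp_rot: [-0.0, 0.784, 0.621, 0.0]
force: [0.7, 0.9, 0.1]
finger_gap: 0.594
t: 2.15
tcp_pos: [376.9, 279.8, 214.2]
tcp_rot: [0.0, 0.784, 0.621, 0.0]
force: [1.3, 0.4, -0.4]
finger_gap: 0.149
t: 2.65
tcp_pos: [485.2, 79.5, 214.3]
tcp_rot: [0.0, 0.784, 0.621, 0.0]
force: [0.7, 0.8, -0.7]
finger_gap: 0.002
t: 3.05
tcp_pos: [530.1, -0.9, 213.8]
tcp_rot: [-0.0, 0.784, 0.62, -0.0]
force: [0.0, 0.2, 0.4]
finger_gap: 0.007
3.05 [530.06262514  -0.92593131 213.77333936] [-1.62674350e-04  7.84446103e-01  6.20196964e-01 -1.06471136e-04] [0.04305623 0.20916687 0.3597388 ] 0.007120203545659876
[  0.68006383  -0.13463731 120.77342426]
[('scene', 143, 0.59)]
```

```bash
python3 -m pendant '[0,0,0,40,0,0,0, 0,0,0,80,0,0,0, 0,0,0,105,0,0,0, 0,0,0,121,0,0,0, 0,0,0,121,0,0,0]'
python3 -m pendant '[0,-4,6,0,0,0,0, 0,-9,12,0,0,0,0, 0,-9,15,0,0,0,0, 0,-10,19,0,0,0,0, 0,-10,19,0,0,0,0]'
python3 - <<'E'
from h import *
c=read_camera("scene"); cv2.imwrite("pics/s1.png",cv2.resize(c["image"][140:330,180:400],None,fx=3,fy=3,interpolation=cv2.INTER_CUBIC)); print(ptr())
E
```

```text
t: 3.65
tcp_pos: [528.2, 1.0, 91.1]
tcp_rot: [-0.001, 0.783, 0.622, -0.001]
force: [0.4, 0.7, 0.9]
finger_gap: 0.006
t: 4.15
tcp_pos: [546.8, -14.6, 93.3]
tcp_rot: [0.0, 0.784, 0.621, 0.0]
force: [-0.8, 0.5, 1.2]
finger_gap: 0.004
[('scene', 161, 0.69)]
```

View pics/s1.png

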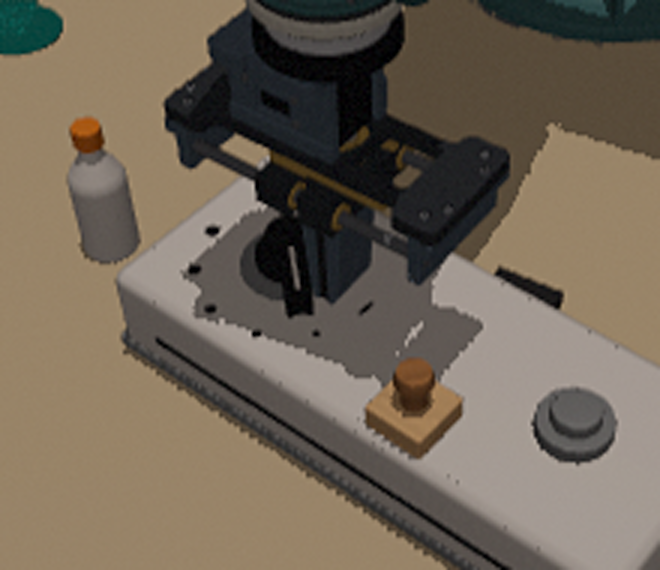

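In the picture the finger stands against the pointer's trailing side at crop (300,270), and the pointer has moved a little off dot 1. I'll push on over the first ridge.

```bash
python3 -m pendant '[0,-1,3,0,0,0,0, 0,-2,6,0,0,0,0, 0,-3,10,0,0,0,0, 0,-4,12,0,0,0,0, 0,-4,12,0,0,0,0]'
python3 - <<'E'
from h import *
print(ptr())
for ph in (1.2,1.4,1.55,1.65): print(ph,totool([*centre(ph),93]))
E
```

```text
t: 4.8
tcp_pos: [557.5, -21.3, 93.0]
tcp_rot: [0.0, 0.784, 0.621, 0.0]
force: [0.4, -0.2, 0.4]
finger_gap: 0.007
[('scene', 187, 1.11)]
1.2 [-6.61487866  8.62673654 -0.0552023 ]
1.4 [-15.47885584  15.54830219  -0.0538068 ]
1.55 [-22.17320114  19.19997315  -0.0530303 ]
1.65 [-24.68665974  21.27056591  -0.0526156 ]
```

```bash
python3 -m pendant '[0,-5,7,0,0,0,0, 0,-10,12,0,0,0,0, 0,-15,15,0,0,0,0, 0,-19,17,0,0,0,0, 0,-19,17,0,0,0,0]'
python3 - <<'E'
from h import *
print(ptr())
E
python3 -m pendant '[0,-1,1,0,0,0,0, 0,-3,2,0,0,0,0, 0,-4,3,0,0,0,0, 0,-5,3,0,0,0,0, 0,-5,3,0,0,0,0]'
python3 - <<'E'
from h import *
print(ptr())
c=read_camera("scene"); cv2.imwrite("pics/s2.png",cv2.resize(c["image"][140:330,180:400],None,fx=3,fy=3,interpolation=cv2.INTER_CUBIC))
for ph in (1.8,1.9,2,2.1,2.15,2.2,2.25): print(ph,totool([*centre(ph),93]))
E
```

```text
t: 5.4
tcp_pos: [569.3, -44.0, 92.9]
tcp_rot: [0.0, 0.784, 0.621, 0.0]
force: [-0.3, 1.8, 0.0]
finger_gap: 0.006
[('scene', 70, 0.84)]
t: 6.0
tcp_pos: [571.0, -49.1, 92.9]
tcp_rot: [0.0, 0.784, 0.621, -0.0]
force: [-0.6, 0.4, -0.7]
finger_gap: 0.004
[('scene', 78, 1.57)]
1.8 [-5.17093343  4.23779582 -0.07655576]
1.9 [-8.61353657  5.7861984  -0.07640781]
2 [-12.40221305   6.99273545  -0.0762377 ]
2.1 [-16.4988431    7.78291444  -0.07604624]
2.15 [-18.64647243   7.99999616  -0.07594297]
2.2 [-20.84983088   8.08770011  -0.07583506]
2.25 [-23.09997163   8.03876301  -0.07572282]
```

View pics/s2.png

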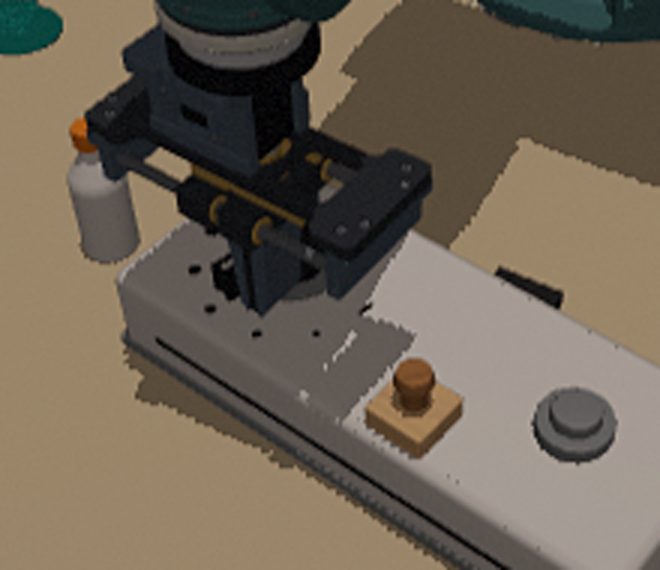

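The finger hides most of the pointer; its end shows at (228,275), between dots 3 and 4. I'll back off to measure it cleanly before the last click.

```bash
python3 -m pendant '[0,15,5,0,0,0,0, 0,45,10,0,0,0,0, 0,45,10,-40,0,0,0, 0,45,10,-80,0,0,0, 0,45,10,-80,0,0,0]'
python3 - <<'E'
from h import *
print(ptr())
c=read_camera("scene"); cv2.imwrite("pics/s3.png",cv2.resize(c["image"][140:330,180:400],None,fx=3,fy=3,interpolation=cv2.INTER_CUBIC))
E
```

```text
t: 6.65
tcp_pos: [594.3, -6.5, 178.0]
tcp_rot: [0.002, 0.784, 0.621, 0.003]
force: [0.4, 0.5, -0.3]
finger_gap: 0.009
[('scene', 165, 1.73)]
```

View pics/s3.png

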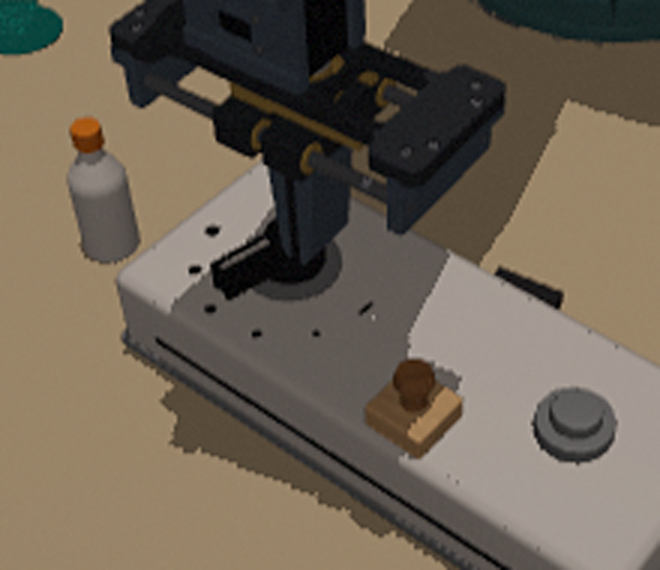

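The pointer rests at the third dot (end at (230,275), measured 1.73), so one more click is needed. I'll go back and push gently.

```bash
python3 -m pendant '[0,0,0,40,0,0,0, 0,0,0,80,0,0,0, 0,-30,-5,80,0,0,0, 0,-45,-10,80,0,0,0, 0,-45,-10,80,0,0,0]'
python3 -m pendant '[0,-4,3,0,0,0,0, 0,-8,5,0,0,0,0, 0,-12,7,0,0,0,0, 0,-14,7,0,0,0,0, 0,-14,7,0,0,0,0]'
python3 - <<'E'
from h import *
print(ptr())
for ph in (2.1,2.15,2.2,2.25,2.3): print(ph,totool([*centre(ph),93]))
E
python3 -m pendant '[0,-1,0,0,0,0,0, 0,-2,1,0,0,0,0, 0,-3,1,0,0,0,0, 0,-4,1,0,0,0,0, 0,-4,1,0,0,0,0]'
python3 - <<'E'
from h import *
print(ptr())
for ph in (2.1,2.15,2.2,2.25,2.3): print(ph,totool([*centre(ph),93]))
c=read_camera("scene"); cv2.imwrite("pics/s4.png",cv2.resize(c["image"][140:330,180:400],None,fx=3,fy=3,interpolation=cv2.INTER_CUBIC))
E
```

```text
t: 7.3
tcp_pos: [569.8, -50.0, 92.4]
tcp_rot: [-0.0, 0.784, 0.62, -0.001]
force: [-1.0, -0.1, 0.3]
finger_gap: 0.003
t: 7.8
tcp_pos: [575.0, -64.2, 93.2]
tcp_rot: [0.0, 0.784, 0.621, 0.0]
force: [1.2, 1.7, 2.0]
finger_gap: 0.005
[('scene', 32, 1.18)]
2.1 [-2.69718523  0.39733678  0.17445312]
2.15 [-4.84492302  0.61419113  0.17452253]
2.2 [-7.04837447  0.70165402  0.17448206]
2.25 [-9.29859126  0.65246339  0.17432616]
2.3 [-11.58582221   0.46007745   0.17404992]
t: 8.4
tcp_pos: [574.4, -68.5, 92.8]
tcp_rot: [-0.0, 0.784, 0.621, -0.0]
force: [0.1, 0.6, 0.0]
finger_gap: 0.005
[('scene', 34, 1.3)]
2.1 [ 1.63810834 -0.14349019 -0.16096007]
2.15 [-0.50949432  0.07364727 -0.16053989]
2.2 [-2.71282988  0.16141034 -0.16007772]
2.25 [-4.96295188  0.11253544 -0.15957386]
2.3 [-7.25011089 -0.07952094 -0.15902892]
```

View pics/s4.png

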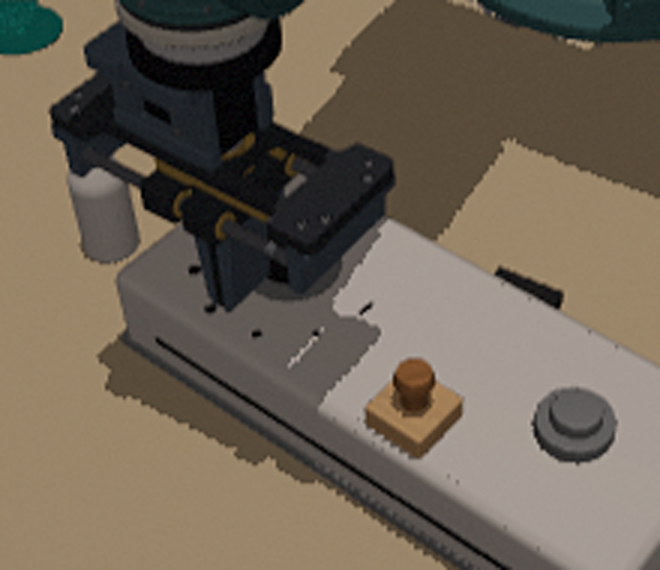

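The pointer is hidden, but the force fell from about 2 N to 0.5 N, which suggests the click happened. I'll retreat and check.

```bash
python3 -m pendant '[0,15,0,0,0,0,0, 0,45,0,0,0,0,0, 0,75,0,-30,0,0,0, 0,100,0,-80,0,0,0, 0,100,0,-80,0,0,0]'
python3 - <<'E'
from h import *
print(ptr(), totool([*B,130]))
c=read_camera("scene"); cv2.imwrite("pics/s5.png",cv2.resize(c["image"][140:330,180:400],None,fx=3,fy=3,interpolation=cv2.INTER_CUBIC))
E
```

```text
t: 9.05
tcp_pos: [600.5, 31.9, 177.8]
tcp_rot: [0.002, 0.783, 0.622, 0.003]
force: [0.8, -0.4, -0.2]
finger_gap: 0.002
[('top', 8, 2.21), ('scene', 156, 2.04)] [107.36441256 -35.87820834  44.29796675]
```

View pics/s5.png

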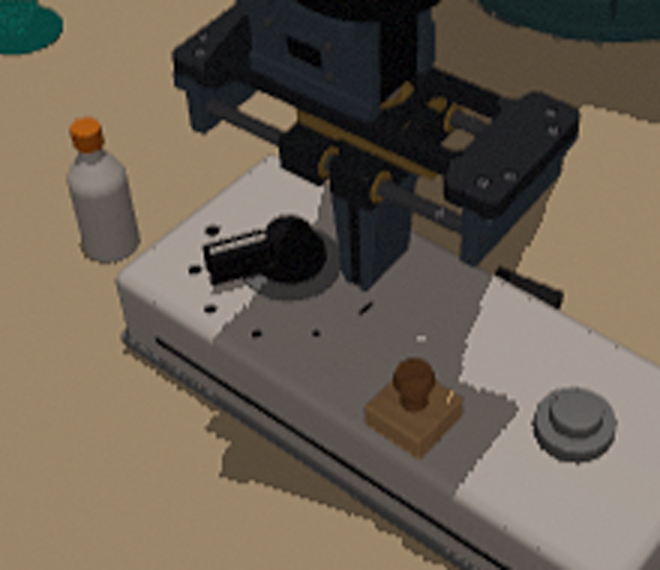

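The pointer end is at (207,262), near dot 4 at (194,269), but the angle reads low (2.04 to 2.2). I'll move the arm clear and measure it properly before pressing.

```bash
python3 -m pendant '[0,40,-12,0,0,0,0, 0,80,-24,0,0,0,0, 0,107,-36,0,0,0,0, 0,107,-36,0,0,0,0]'
python3 - <<'E'
from h import *
print(ptr(), totool([*B,105]))
c=read_camera("top"); d=c["image"]
K=np.array(c["intrinsics"]);Rm=rot(c["orientation"]).inv()
def px(p):
    q=K@Rm.apply(np.array(p)-c["origin"]); return q[:2]/q[2]
a=px([*A,105]).astype(int); x0,y0=a[0]-60,a[1]-45
v=cv2.resize(d[y0:y0+90,x0:x0+120],None,fx=6,fy=6,interpolation=cv2.INTER_CUBIC)
P=lambda p:tuple(int(t) for t in (px(p)-[x0,y0]+.5)*6)
cv2.circle(v,P([*A,105]),4,(0,0,255),-1)
for ph,col in((1.8,(255,0,0)),(2.4,(0,255,0)),(3,(0,255,255))):
    th=np.pi/2+YAW-ph; cv2.line(v,P([*(A+20*u(th)),105]),P([*(A+52*u(th)),105]),col,1); cv2.circle(v,P([*(A+60*u(th)),75]),4,col,1)
cv2.imwrite("pics/t6.png",v)
E
```

```text
t: 9.6
tcp_pos: [585.4, 143.5, 171.1]
tcp_rot: [-0.001, 0.783, 0.622, -0.001]
force: [-0.6, 0.5, -0.5]
finger_gap: 0.003
[('top', 157, 2.08), ('scene', 157, 2.03)] [ 2.27024118  1.62646828 66.43015641]
```

View pics/t6.png

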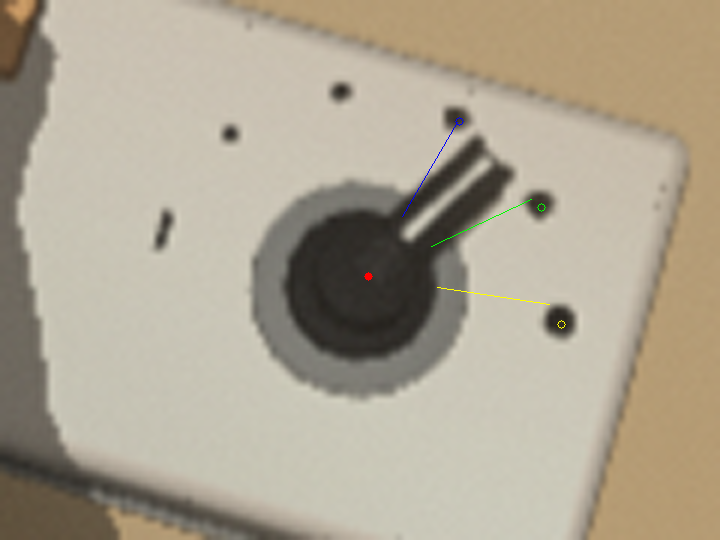

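The pointer is balanced on the ridge between dots 3 and 4 (about 2.06 rad) with friction holding it, so this check was worthwhile. I'll go back along the same path and push a few mm further.

```bash
python3 -m pendant '[0,-40,12,0,0,0,0, 0,-80,24,0,0,0,0, 0,-120,36,0,0,0,0, 0,-160,36,50,0,0,0, 0,-185,36,80,0,0,0]'
python3 -m pendant '[0,-10,0,0,0,0,0, 0,-15,0,0,0,0,0, 0,-19,0,0,0,0,0, 0,-22,0,0,0,0,0, 0,-22,0,0,0,0,0]'
python3 - <<'E'
from h import *
for ph in (2.15,2.2,2.25,2.3,2.4): print(ph,totool([*centre(ph),93]))
E
python3 -m pendant '[0,-1,0,0,0,0,0, 0,-2,0,0,0,0,0, 0,-3,0,0,0,0,0, 0,-4,0,0,0,0,0, 0,-4,0,0,0,0,0]'
python3 - <<'E'
from h import *
for ph in (2.15,2.2,2.25,2.3,2.4): print(ph,totool([*centre(ph),93]))
E
```

```text
t: 10.25
tcp_pos: [580.3, -47.8, 94.9]
tcp_rot: [0.001, 0.784, 0.62, 0.001]
force: [0.1, 0.7, -0.4]
finger_gap: 0.006
t: 10.75
tcp_pos: [575.8, -66.1, 96.4]
tcp_rot: [0.001, 0.784, 0.621, 0.001]
force: [-0.3, -0.3, -0.7]
finger_gap: 0.005
2.15 [-3.07442412 -0.72821375  3.4264466 ]
2.2 [-5.27837384 -0.64204395  3.42626183]
2.25 [-7.52899792 -0.69259458  3.42583121]
2.3 [-9.81653769 -0.88640002  3.42514483]
2.4 [-14.4597207   -1.72581645   3.42297277]
t: 11.25
tcp_pos: [574.1, -70.3, 95.3]
tcp_rot: [0.0, 0.784, 0.621, -0.0]
force: [0.8, 0.1, -0.3]
finger_gap: 0.006
2.15 [ 1.40345914 -0.02465081  2.29132767]
2.2 [-0.79989925  0.06305329  2.29145326]
2.25 [-3.05003995  0.01411634  2.29158726]
2.3 [-5.33721318 -0.17800482  2.29172934]
2.4 [-9.98004499 -1.01388067  2.29203622]
```

```bash
python3 -m pendant '[0,-1,0,0,0,0,0, 0,-2,0,0,0,0,0, 0,-4,0,1,0,0,0, 0,-6,0,2,0,0,0, 0,-6,0,2,0,0,0]'
python3 -m pendant '[0,10,0,0,0,0,0, 0,40,0,0,0,0,0, 0,75,0,-40,0,0,0, 0,115,0,-80,0,0,0, 0,155,-15,-80,0,0,0]'
python3 -m pendant '[0,40,-12,0,0,0,0, 0,60,-20,0,0,0,0, 0,60,-20,0,0,0,0]'
python3 - <<'E'
from h import *
print(ptr(), totool([*B,105]))
c=read_camera("top"); m=np.argwhere(c["depth"]>0); w=world(c,m)
k=np.hypot(*(w[:,:2]-B).T)<12; print("button under arm",k.sum())
c=read_camera("scene"); m=np.argwhere(c["depth"]>0); w=world(c,m)
k=(np.hypot(*(w[:,:2]-B).T)<18)&(w[:,2]>90)&(w[:,2]<108); print("button top z",np.percentile(w[k,2],[50,90]),np.median(w[k],0),k.sum())
E
```

```text
t: 11.75
tcp_pos: [572.6, -76.3, 93.1]
tcp_rot: [-0.0, 0.784, 0.621, -0.0]
force: [0.0, 0.7, -0.1]
finger_gap: 0.005
t: 12.25
tcp_pos: [596.7, 79.8, 177.7]
tcp_rot: [0.002, 0.784, 0.62, 0.003]
force: [-0.7, 0.0, -0.0]
finger_gap: 0.006
t: 12.55
tcp_pos: [587.4, 144.3, 173.5]
tcp_rot: [-0.0, 0.783, 0.622, 0.0]
force: [0.7, -0.1, -0.2]
finger_gap: 0.006
[('top', 164, 2.38), ('scene', 150, 2.33)] [1.30456208e+00 2.34527208e-02 6.82511911e+01]
button under arm 504
button top z [97.6106504  99.23089773] [590.73479491 143.53074037  97.6106504 ] 237
```

The dial now reads 2.38 (top) and 2.33 (scene), so it is in the fourth click. I'll press the button, whose top is at z≈98.

```bash
python3 -m pendant '[0,1,0,40,0,0,0, 0,1,0,62,0,0,0, 0,1,0,70,0,0,0, 0,1,0,72,0,0,0, 0,1,0,72,0,0,0]'
python3 -m pendant '[0,0,0,2,0,0,0, 0,0,0,4,0,0,0, 0,0,0,5,0,0,0, 0,0,0,6,0,0,0, 0,0,0,6,0,0,0]'
```

```text
t: 13.25
tcp_pos: [588.7, 141.9, 102.0]
tcp_rot: [0.0, 0.784, 0.621, 0.0]
force: [0.0, -0.8, 0.3]
finger_gap: 0.006
t: 13.75
tcp_pos: [588.4, 142.3, 95.5]
tcp_rot: [0.0, 0.784, 0.621, 0.0]
force: [1.2, -0.7, 2.5]
finger_gap: 0.007
```

```bash
python3 -m pendant '[0,0,0,1,0,0,0, 0,0,0,2,0,0,0, 0,0,0,3,0,0,0, 0,0,0,3,0,0,0, 0,0,0,3,0,0,0]'; python3 -m pendant '[0,0,0,1,0,0,0, 0,0,0,2,0,0,0, 0,0,0,2,0,0,0]'
```

```text
t: 14.25
tcp_pos: [588.4, 142.3, 92.4]
tcp_rot: [0.0, 0.784, 0.621, 0.0]
force: [2.0, -0.8, 2.5]
finger_gap: 0.006
t: 14.55
tcp_pos: [588.5, 142.3, 91.1]
tcp_rot: [0.0, 0.784, 0.621, 0.0]
force: [-2.2, -1.3, 14.7]
finger_gap: 0.003
```

The force rose to 14.7 N, so the button is at its stop. I'll lift off and check.

```bash
python3 -m pendant '[0,0,0,-10,0,0,0, 0,0,0,-50,0,0,0, 0,0,0,-95,0,0,0, 0,45,0,-120,0,0,0, 0,90,-20,-120,0,0,0]'; python3 -m pendant '[0,40,-20,0,0,0,0, 0,80,-40,0,0,0,0, 0,80,-40,0,0,0,0, 0,80,-40,0,0,0,0]'
python3 - <<'E'
from h import *
print(ptr())
for n in("top","scene"):
    c=read_camera(n); m=np.argwhere(c["depth"]>0); w=world(c,m)
    k=(np.hypot(*(w[:,:2]-B).T)<12)&(w[:,2]<110); print("button z",np.median(w[k,2]),k.sum())
    for t in("pencil_pot","glue_bottle","leaf_stamp","eraser"):
        for g in nets.regions_of(c,t)[:1]:
            q=np.argwhere(g["pixels"]); v=world(c,q); print(t,round(g["p"],2),np.round(np.median(v,0)))
cv2.imwrite("pics/s7.png",c["image"])
E
```

```text
t: 15.05
tcp_pos: [592.0, 234.7, 214.7]
tcp_rot: [0.001, 0.785, 0.62, 0.003]
force: [0.0, 0.5, 0.4]
finger_gap: 0.005
t: 15.45
tcp_pos: [567.8, 321.5, 209.9]
tcp_rot: [-0.0, 0.783, 0.622, -0.001]
force: [-0.4, -1.0, -0.4]
finger_gap: 0.008
[('top', 163, 2.38), ('scene', 151, 2.32)]
button z 97.07450622547492 140
pencil_pot 0.8 [646. 287.  65.]
glue_bottle 0.79 [ 491. -210.   74.]
leaf_stamp 0.96 [609.  56.  94.]
eraser 0.76 [438.  69.  13.]
button z 98.17735295124942 132
pencil_pot 0.86 [662. 295.  74.]
glue_bottle 0.88 [ 503. -211.   59.]
leaf_stamp 0.64 [620.  61.  94.]
eraser 0.48 [433.  76.  14.]
```

View pics/s7.png

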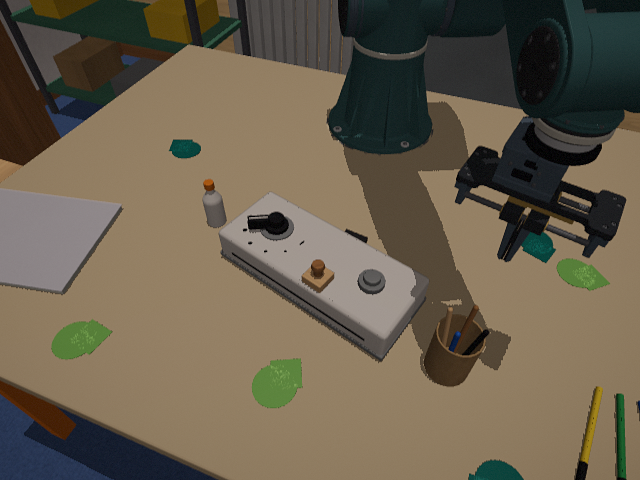

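The pointer at (262,223) points to the fourth dot and the button at (372,280) is up. Everything stands where it was and the arm is clear, so I'm handing in.

```bash
python3 -c "
from bench import r
print(r.finish_job())"
```

```text
the job is handed in; nothing more can be done
None
```

The job is handed in, with the dial in its fourth click and the start button pressed and released. No verdict was reported.

- **Dial:** I pushed the pointer clockwise from click 1 to click 4 with the shut fingertips against its trailing side. On the last step it first stuck on the ridge between dots 3 and 4 at about 2.06 rad. A camera check caught this, and I nudged it on before pressing start. The final camera readings were 2.38 rad (top) and 2.32 rad (scene). The scene view also read a few hundredths low at the third click, so I take this as 2.4.
- **Start button:** I pressed it to its stop, where the force rose to 14.7 N, about 7 mm below its rest height. Afterwards the cameras put its top back at about 97–98 mm, its height before the press.
- **Loose things:** The glue bottle, stamp and eraser measured within about 1 mm of their first positions. The pencil pot differed by about 6 mm in the top view and not at all in the scene view. I put that down to the arm partly covering it from above.
- **Robot:** The arm was clear of everything at hand-in, at about 15.5 s.

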